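# Rerack turned parts in reverse order for the measuring machine

## Task

The check run is to be measured last part first: move the four machined parts from the full rack to the empty one in reverse order, so that the part now in the bay nearest its rack's black knob ends in the bay farthest from the other rack's knob, and so on along the row. Stand each part upright, without tipping it over on the way, on the middle of the black seat of its bay.

Things in the scene. Friction and masses are not known exactly. Their poses are not given: they have to be found in the camera images.
- in_rack: Rack holding the four parts at the start: fixed grey aluminium plate 64 x 330 x 14 mm; 4 mm walls, 8 mm high, part it into four bays, each with a flush black round seat (52 mm across, 14 mm above the table); black knob (22 mm, top 46 mm above the table) at y = +164 mm. Origin: under the middle of the row, at table height; y along the row to the knob, x across, z up. Seats at x = 0, y = +108, +36, -36, -108 mm
- out_rack: The rack empty at the start: fixed grey aluminium plate 64 x 330 x 14 mm; 4 mm walls, 8 mm high, part it into four bays, each with a flush black round seat (52 mm across, 14 mm above the table); black knob (22 mm, top 46 mm above the table) at y = +164 mm. Origin: under the middle of the row, at table height; y along the row to the knob, x across, z up. Seats at x = 0, y = +108, +36, -36, -108 mm
- ring_center (a point): Steel ring open through its middle: 46 mm outside, bore 36 mm, 42 mm high, with a shallow groove 10 to 17 mm above its foot; grip it across the outside, in its upper half. This point: on its axis, half-way up (21 mm above its foot); z up along the axis
- seat_ring: The fixed black seat of the in-rack on which the ring stands at the start (52 mm round, flush); it stays there, so it always tells which bay the ring came from. Origin: its middle, 14 mm above the table
- bush_center (a point): Steel flanged bush: 34 mm round body, 46 mm flange of 8 mm thickness at its foot, a dark 21 mm bore mark on top, 50 mm high; grip the 34 mm body above the flange. This point: on its axis, half-way up (25 mm above its foot); z up along the axis
- seat_bush: The fixed black seat of the in-rack on which the bush stands at the start (52 mm round, flush); it stays there, so it always tells which bay the bush came from. Origin: its middle, 14 mm above the table
- shaft_center (a point): Steel stepped shaft standing up: base 44 mm across and 16 mm high, above it a plain 26 mm stem, 66 mm high in all; grip the stem. This point: on its axis, half-way up (33 mm above its foot); z up along the axis
- seat_shaft: The fixed black seat of the in-rack on which the shaft stands at the start (52 mm round, flush); it stays there, so it always tells which bay the shaft came from. Origin: its middle, 14 mm above the table
- block_center (a point): Aluminium square block 38 x 38 mm, 46 mm high, with a dark bore mark and four small holes on top; it may stand a little turned against the rack, its x and y axes are square to its sides. This point: on its axis, half-way up (23 mm above its foot); z up along the axis
- seat_block: The fixed black seat of the in-rack on which the block stands at the start (52 mm round, flush); it stays there, so it always tells which bay the block came from. Origin: its middle, 14 mm above the table

How it is judged (in metres and radians):
At the end, for the whole second after the job is handed in: Each part stands upright (within 7 degrees) on the other rack, released and at rest, within 13 mm along and across the rack of the seat mirroring its starting bay (first from the knob to fourth, second to third, third to second, fourth to first), its centre within 5 mm of standing height (((y of seat_ring in the frame of in_rack between 0.098 and 0.118 m and y of ring_center in the frame of out_rack between -0.121 and -0.095 m) or (y of seat_ring in the frame of in_rack between 0.026 and 0.046 m and y of ring_center in the frame of out_rack between -0.049 and -0.023 m) or (y of seat_ring in the frame of in_rack between -0.046 and -0.026 m and y of ring_center in the frame of out_rack between 0.023 and 0.049 m) or (y of seat_ring in the frame of in_rack between -0.118 and -0.098 m and y of ring_center in the frame of out_rack between 0.095 and 0.121 m)) and x of ring_center in the frame of out_rack between -0.013 and 0.013 m and z of ring_center in the frame of out_rack between 0.03 and 0.04 m and angle between each of ring_center, bush_center, shaft_center, block_center's own z axis and vertical below 0.12 rad and linear speed of each of ring, bush, shaft, block below 0.02 m/s and angular speed of each of ring, bush, shaft, block below 0.2 rad/s and ((y of seat_bush in the frame of in_rack between 0.098 and 0.118 m and y of bush_center in the frame of out_rack between -0.121 and -0.095 m) or (y of seat_bush in the frame of in_rack between 0.026 and 0.046 m and y of bush_center in the frame of out_rack between -0.049 and -0.023 m) or (y of seat_bush in the frame of in_rack between -0.046 and -0.026 m and y of bush_center in the frame of out_rack between 0.023 and 0.049 m) or (y of seat_bush in the frame of in_rack between -0.118 and -0.098 m and y of bush_center in the frame of out_rack between 0.095 and 0.121 m)) and x of bush_center in the frame of out_rack between -0.013 and 0.013 m and z of bush_center in the frame of out_rack between 0.034 and 0.044 m and ((y of seat_shaft in the frame of in_rack between 0.098 and 0.118 m and y of shaft_center in the frame of out_rack between -0.121 and -0.095 m) or (y of seat_shaft in the frame of in_rack between 0.026 and 0.046 m and y of shaft_center in the frame of out_rack between -0.049 and -0.023 m) or (y of seat_shaft in the frame of in_rack between -0.046 and -0.026 m and y of shaft_center in the frame of out_rack between 0.023 and 0.049 m) or (y of seat_shaft in the frame of in_rack between -0.118 and -0.098 m and y of shaft_center in the frame of out_rack between 0.095 and 0.121 m)) and x of shaft_center in the frame of out_rack between -0.013 and 0.013 m and z of shaft_center in the frame of out_rack between 0.042 and 0.052 m and ((y of seat_block in the frame of in_rack between 0.098 and 0.118 m and y of block_center in the frame of out_rack between -0.121 and -0.095 m) or (y of seat_block in the frame of in_rack between 0.026 and 0.046 m and y of block_center in the frame of out_rack between -0.049 and -0.023 m) or (y of seat_block in the frame of in_rack between -0.046 and -0.026 m and y of block_center in the frame of out_rack between 0.023 and 0.049 m) or (y of seat_block in the frame of in_rack between -0.118 and -0.098 m and y of block_center in the frame of out_rack between 0.095 and 0.121 m)) and x of block_center in the frame of out_rack between -0.013 and 0.013 m and z of block_center in the frame of out_rack between 0.032 and 0.042 m); the robot touches nothing.
It fails at once if the ring was tipped over (angle between ring_center's own z axis and vertical above 0.6 rad).
It fails at once if the bush was tipped over (angle between bush_center's own z axis and vertical above 0.6 rad).
It fails at once if the shaft was tipped over (angle between shaft_center's own z axis and vertical above 0.6 rad).
It fails at once if the block was tipped over (angle between block_center's own z axis and vertical above 0.6 rad).
It also fails if it takes over 96 s, if anything falls off the work surface, if the arm or the gripper's body presses on something with over 40 N, if the wrist force passes 120 N, or if a joint passes its speed limit or range.

## Robot

A 7-joint arm with a two-finger parallel gripper is mounted at the origin on the work surface. World frame = base frame: x ahead of the robot, y to its left, z up, the work surface at z = 0. Lengths are in mm, angles in degrees, forces in N, time in s.
With the tool pointing down it reaches from about 425 to 825 mm from the base axis. Payload 3.6 kg.
Tool frame: the origin (TCP) lies between the finger pads; the fingertips stand 17 mm ahead of it and the grasp point (between the pads) lies 2 mm behind it; z points along the fingers, x is the direction in which the jaws open and shut, and the axes are right-handed (so a half turn about z gives the same grasp; the last joint's range is limited). The gripper opens to 85 mm and grips with 20 to 120 N. Pads are 22 mm wide; open, the fingers measure 114 mm over their backs; the gripper's body (76 mm by 85 mm) begins 54 mm behind the grasp point. The pads swing forward as they close: fully open they stand 13 mm farther back than shut.
Start: joints at [-76.232, 35.231, -0.722, 81.555, 0.464, 63.22, -2.315], TCP at [171.337, 626.981, 214.097] pointing down, gripper open.
Joint ranges: [-178.69, 178.69], [-17.37, 117.87], [-77.05, 75.6], [15.02, 138.74], [-78.02, 258.01], [0.78, 113.62], [-162.83, 162.83]. Speed limits (degrees/s): [159.86, 159.86, 180, 180, 180, 180, 180].

## Interface

Orientations are given as [roll, pitch, yaw] about the fixed x, y, z axes, in that order (R = Rz(yaw) Ry(pitch) Rx(roll)).
In Python, from rig import ctrl gives the robot as it stands. The module is installed in compiled form; this text tells all that it offers.
- The arm moves only by the tool play_rows, never from a script. Its argument "targets" is one flat list of numbers, 7 for each row, row after row: the turn, a rotation vector about the tool's x, y, z in rad, then the shift along the tool's x, y, z in mm, then the opening, from -1 (shut) to 1 (fully open), so that 0 is half open. In form: [rx, ry, rz, dx, dy, dz, grip, rx, ry, rz, dx, dy, dz, grip, ...]. A call has 1 to 10 rows; each row shifts and turns the pose as measured when the row begins, along the tool's axes as they then stand; what a row does not reach is not made up. A row lasts 1/10 s, in which the tool goes at most 50 mm and 8.59 degrees, less where a joint would pass 70% of its speed; a pose out of reach is approached as far as the arm can. A call is refused whole if a number of a shift passes 50 or a number of a turn 0.15, either way. A call with a gripper value outside its range is refused whole. The fingers move at their own pace and stop on an object; the grip force is fixed at half the most. Time passes only in rows, so rows that do not move let the fingers close. It gives the time, the measured TCP pose, the force and the opening at its end, in the units of the state.
- ctrl.observe(): the state, without advancing time (a new reading comes with each control period).
- ctrl.camera(name): name is "scene" or "side" or "wrist"; returns the picture (420x560x3 uint8, blue, green, red); there is no depth.
- ctrl.camera_model(name): a dict with "K" (3x3 intrinsics, pixels), "dist_coeffs" ([k1, k2, p1, p2, k3] as OpenCV has them; the pictures are not rectified), "R" (3x3) and "t" (3): a world point X has camera coordinates R X + t. Camera axes: x right, y down, z forward; pixel columns grow to the right and rows downward; lengths in mm; the calibration is good to about 2 mm. A picture is of the moment at which its call begins: read the wrist's pose just before it. camera_model takes no time and is no camera call; for the wrist camera it gives the pose at the moment of the call.
- ctrl.hand_in(): hands the job in, once; it reports no verdict.
The state is a dict: "time_s": time; "qpos": joint angles; "joint_vel": joint speeds; "effort": joint torques, N m; "eef_pos": TCP position; "orientation": TCP orientation; "ft_force": force on the tool from outside, world axes, zero at the start; "moment": the same for the moment, N m; "grip_width": finger opening in mm.
Only numpy, scipy, OpenCV 4.12 (cv2) and the standard library are available. Lean on these libraries where they do the work, as an engineer would, in place of code of your own. Each camera call takes 0.05 s, during which the arm holds its last target. There are 200 camera calls.

## Working session

There is one attempt and no reset: what is moved stays moved. The work goes in short steps, Python scripts to look and compute and a tool call to move; the robot and the scene stay as the last step left them, time stands still between calls to the robot, and variables do not carry over. Pictures are saved under pics/ and viewed, about 12 in all and at most 16, crops included, and the job is handed in when it is done.

Besides the shell and the picture viewer there is one more tool, called after "Call:" as name(argument=value, ...) on one line, values as JSON. play_rows: Moves the arm, as the interface text tells. Its arguments: {"type":"object","properties":{"targets":{"type":"array","items":{"type":"number"}}},"required":["targets"]}

```bash
mkdir -p pics; python3 - <<'E'
from rig import ctrl
import cv2,numpy as np
print(ctrl.observe())
for n in ("scene","side","wrist"):
    m=ctrl.camera_model(n); im=ctrl.camera(n); cv2.imwrite(f"pics/{n}0.png",im)
    print(n,np.round(m["K"],1).tolist(),np.round(m["dist_coeffs"],3),(-np.array(m["R"]).T@m["t"]).round(1),np.round(m["R"],3).tolist())
E
```

```text
{'time_s': 0.0, 'qpos': array([-76.23108956,  35.28963873,  -0.72282389,  81.64273775,
         0.46467944,  63.22035265,  -2.3152168 ]), 'joint_vel': array([ 0.04377725,  0.03418148,  0.06576987, -0.00416886,  0.00234998,
       -0.02346836, -0.05116185]), 'effort': array([-4.08618653e-04, -4.69215274e+01,  2.59121368e-01, -1.71036226e+01,
        1.00396611e-02,  9.80279205e-03,  5.24590845e-06]), 'eef_pos': array([171.15538803, 626.20376858, 212.92563728]), 'orientation': array([1.79997230e+02, 1.49816552e-01, 7.47163370e+01]), 'ft_force': array([0.16706252, 0.06049606, 0.3929615 ]), 'moment': array([-0.01544411,  0.0060742 , -0.0234448 ]), 'grip_width': 85.48344281761341}
scene [[450.0, 0.0, 279.1], [0.0, 450.0, 205.3], [0.0, 0.0, 1.0]] [-0.12  0.    0.    0.    0.  ] [784.  221.8 611.3] [[-0.672, 0.741, -0.003], [0.63, 0.569, -0.528], [-0.39, -0.357, -0.849]]
side [[475.1, 0.0, 277.5], [0.0, 475.1, 205.1], [0.0, 0.0, 1.0]] [-0.138  0.     0.     0.     0.   ] [ 271.7 -604.   568.4] [[0.909, -0.416, 0.017], [-0.238, -0.553, -0.798], [0.341, 0.722, -0.602]]
wrist [[371.6, 0.0, 278.0], [0.0, 371.6, 211.8], [0.0, 0.0, 1.0]] [-0.009  0.     0.     0.     0.   ] [ 96.6 646.3 372.6] [[0.264, 0.964, -0.003], [0.917, -0.25, 0.31], [0.298, -0.085, -0.951]]
```

View pics/scene0.png

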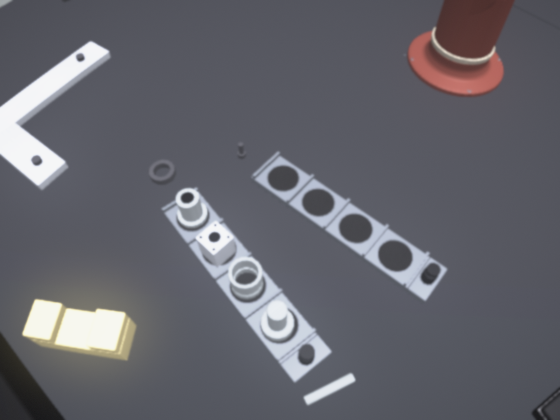

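View pics/side0.png

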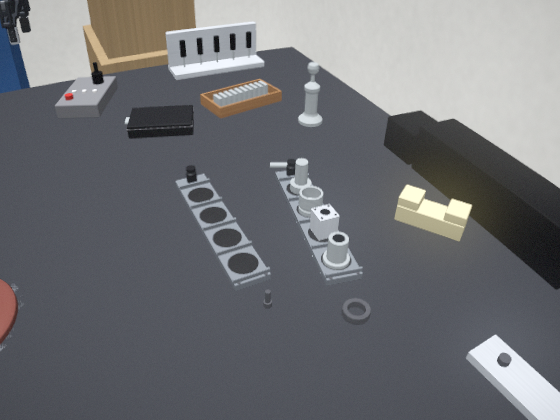

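The scene view shows the in-rack from its knob (307,353) as shaft (277,310), ring (246,270), block (214,238), bush (187,198). The out-rack seats are at (395,255), (355,228), (318,202) and (283,178), with the knob at (432,269). The side view shows the same order.

```bash
cat > h.py <<'E'
from rig import ctrl
import cv2,numpy as np
def back(name,pts,zs,m=None):
    m=m or ctrl.camera_model(name); R=np.array(m["R"]);t=np.array(m["t"]);c=-R.T@t
    n=cv2.undistortPoints(np.array(pts,float).reshape(-1,1,2),np.array(m["K"]),np.array(m["dist_coeffs"])).reshape(-1,2)
    d=np.c_[n,np.ones(len(n))]@R
    return c+d*((np.array(zs)-c[2])/d[:,2])[:,None]
def proj(name,P,m=None):
    m=m or ctrl.camera_model(name)
    return cv2.projectPoints(np.array(P,float).reshape(-1,1,3),cv2.Rodrigues(np.array(m["R"]))[0],np.array(m["t"],float),np.array(m["K"]),np.array(m["dist_coeffs"]))[0].reshape(-1,2)
def rack(P,ys):  # fit x,y,yaw from points on the axis with known y
    P=np.array(P)[:,:2];ys=np.array(ys,float);A=P-P.mean(0);b=ys-ys.mean();d=(A*b[:,None]).sum(0);L=np.linalg.norm(d)/(b@b);d/=np.linalg.norm(d)
    o=P.mean(0)-d*ys.mean(); return o,np.degrees(np.arctan2(-d[0],d[1])),L,np.round(P-o-ys[:,None]*d,1).tolist()
E
python3 - <<'E'
from h import *
for n,px in (("scene",[(395,255),(355,228),(318,202),(283,178)]),("side",[(201,195),(213,214),(227,237),(243,263)])):
    g=cv2.cvtColor(cv2.imread(f"pics/{n}0.png"),cv2.COLOR_BGR2GRAY)
    out=[]
    for p in px:
        mask=(g<45 if 0 else g<(int(g[p[1],p[0]])+30)).astype(np.uint8)
        k,l,s,c=cv2.connectedComponentsWithStats(mask,connectivity=4); i=l[p[1],p[0]]; out.append(c[i] if s[i,4]<3000 else p); print(s[i,4],out[-1])
    print(n,rack(back(n,out,[14]*4),[108,36,-36,-108]))
for n,px in (("scene",[(307,350),(277,309),(246,268),(214,237),(187,197)]),("side",[(291,163),(301.5,162),(311,194),(324,213),(338,240)])):
    P=back(n,px,[46,80,56,60,64]);print(P.round(1).tolist());print(n,rack(P,[164,108,36,-36,-108]))
o=ctrl.observe();print(o["eef_pos"],o["orientation"])
E
```

```text
763 [394.85321101 255.41153342]
688 [355.25145349 227.8997093 ]
623 [317.81219904 202.03691814]
562 [282.79003559 177.80071174]
scene (array([463.31460777,  47.99008246]), np.float64(1.8261344637876358), np.float64(1.0005090519125783), [[-0.0, 0.0], [-0.0, 0.1], [0.1, -0.0], [-0.0, -0.1]])
273 [200.21611722 194.42857143]
332 [212.74096386 214.61445783]
404 [226.83910891 237.40594059]
488 [242.61065574 262.84836066]
side (array([462.01161486,  45.78927049]), np.float64(1.8431597729341247), np.float64(0.9998228734566956), [[-0.1, 0.0], [0.1, 0.0], [0.0, -0.3], [-0.1, 0.2]])
[[658.5, 152.8, 46.0], [652.5, 97.1, 80.0], [632.2, 22.1, 56.0], [629.8, -42.0, 60.0], [612.1, -117.3, 64.0]]
scene (array([631.53221656,  -9.80335471]), np.float64(-9.659737893896196), np.float64(1.0013521695713477), [[-0.5, 0.9], [2.8, 0.4], [-5.4, -3.6], [4.3, 3.3], [-1.3, -1.0]])
[[653.3, 143.0, 46.0], [649.0, 89.8, 80.0], [633.0, 16.8, 56.0], [624.5, -47.4, 60.0], [608.1, -123.2, 64.0]]
side (array([628.02848148, -16.52584356]), np.float64(-9.771365137996533), np.float64(0.9876841514693553), [[-2.5, -2.1], [2.6, -0.2], [-1.2, -2.2], [2.6, 4.6], [-1.6, -0.2]])
[171.21173384 626.40123747 213.18626386] [1.79998502e+02 1.15551667e-01 7.47151641e+01]
```

View pics/wrist0.png

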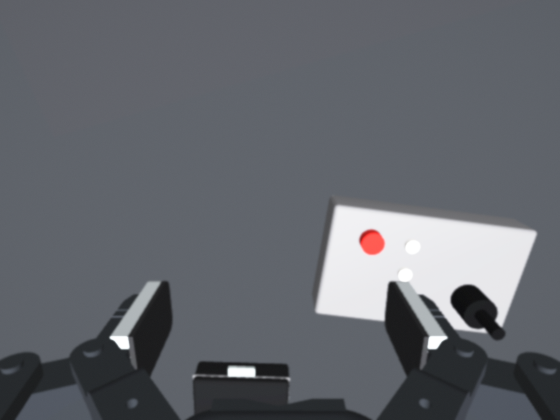

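```bash
cat >> h.py <<'E'
def plan(ways,start=None,step=46):
    """ways: list of (x,y,z,yaw,grip[,n]); prints rows in tool axes"""
    o=ctrl.observe(); p=np.array(o["eef_pos"] if start is None else start[:3],float); yaw=o["orientation"][2] if start is None else start[3]
    # tilt correction
    if start is None: print("pose",p.round(1),np.round(o["orientation"],2),"t",round(o["time_s"],2),"w",round(o["grip_width"],1),"F",o["ft_force"].round(1))
    rows=[]
    for w in ways:
        x,y,z,yw,g=w[:5]; d=np.array([x,y,z])-p; dy=(yw-yaw+180)%360-180
        n=int(max(1,np.ceil(np.linalg.norm(d)/step),np.ceil(abs(dy)/8)))
        if len(w)>5:n=max(n,w[5])
        p0,y0=p.copy(),yaw
        for k in range(1,n+1):
            e=p0+(np.array([x,y,z])-p0)*k/n-p; ey=y0+dy*k/n-yaw; a=np.radians(yaw);c,s=np.cos(a),np.sin(a)
            r=[0,0,round(-np.radians(ey),3),round(c*e[0]+s*e[1],1),round(s*e[0]-c*e[1],1),round(-e[2],1),g]
            rows.append(r); p=p+np.array([c*r[3]+s*r[4],s*r[3]-c*r[4],-r[5]]); yaw-=np.degrees(r[2])
    for i in range(0,len(rows),10): print(",  ".join(",".join(f"{v:g}" for v in r) for r in rows[i:i+10]),"\n")
    return rows
E
python3 -c "
from h import *
plan([(560,-40,250,-5,1)])"
```

```text
pose [171.2 626.4 213.2] [1.800e+02 1.200e-01 7.472e+01] t 0.15 w 85.4 F [ 0.3 -0.6  0.4]
0,0,0.082,-31.8,32.4,-2.2,1,  0,0,0.082,-29,34.9,-2.1,1,  0,0,0.082,-26.1,37.1,-2.2,1,  0,0,0.081,-22.9,39.2,-2.2,1,  0,0,0.082,-19.7,40.9,-2.1,1,  0,0,0.082,-16.3,42.3,-2.2,1,  0,0,0.082,-12.7,43.6,-2.2,1,  0,0,0.082,-9.2,44.5,-2.1,1,  0,0,0.082,-5.5,45,-2.2,1,  0,0,0.081,-1.7,45.4,-2.2,1 

0,0,0.082,1.9,45.3,-2.1,1,  0,0,0.082,5.6,45,-2.2,1,  0,0,0.082,9.3,44.5,-2.2,1,  0,0,0.082,12.9,43.5,-2.1,1,  0,0,0.082,16.4,42.3,-2.2,1,  0,0,0.081,19.8,40.8,-2.1,1,  0,0,0.082,23.1,39.1,-2.2,1
```

Call:
play_rows(targets=[0,0,0.08,-32,32,-2,1,0,0,0.08,-29,35,-2,1,0,0,0.08,-26,37,-2,1,0,0,0.08,-23,39,-2,1,0,0,0.08,-20,41,-2,1,0,0,0.08,-16,42,-2,1,0,0,0.08,-13,44,-2,1,0,0,0.08,-9,44,-2,1,0,0,0.08,-6,45,-2,1,0,0,0.08,-2,45,-2,1])

```text
time_s: 1.15
eef_pos: [398.7, 225.6, 229.0]
orientation: [-179.9, 0.4, 28.0]
ft_force: [0.6, 1.0, 0.2]
grip_width: 85.5
```

```bash
python3 -c "
from h import *
plan([(560,-40,250,-5,1)])"
```

```text
pose [398.7 225.6 229. ] [-179.86    0.39   27.96] t 1.15 w 85.5 F [0.6 1.  0.2]
0,0,0.082,2.6,44.3,-3,1,  0,0,0.082,6.1,44,-3,1,  0,0,0.083,9.8,43.3,-3,1,  0,0,0.082,13.3,42.3,-3,1,  0,0,0.082,16.8,41.1,-3,1,  0,0,0.082,20,39.6,-3,1,  0,0,0.082,23.2,37.8,-3,1
```

Tracking is good.

Call:
play_rows(targets=[0,0,0.08,3,44,-3,1,0,0,0.08,6,44,-3,1,0,0,0.08,10,43,-3,1,0,0,0.08,13,42,-3,1,0,0,0.08,17,41,-3,1,0,0,0.08,20,40,-3,1,0,0,0.08,23,38,-3,1,0,0,0,0,0,0,1])

```text
time_s: 1.95
eef_pos: [564.2, -59.2, 249.7]
orientation: [179.7, 0.3, -6.0]
ft_force: [-0.1, 0.1, 0.8]
grip_width: 85.3
```

```bash
python3 -c "
from h import *
import json
m=ctrl.camera_model('wrist'); im=ctrl.camera('wrist'); cv2.imwrite('pics/w1.png',im); json.dump({k:np.array(v).tolist() for k,v in m.items() if k in ('K','dist_coeffs','R','t')},open('w1.json','w'))
o=ctrl.observe();print(o['eef_pos'],o['orientation'],o['time_s'])"
```

```text
[563.07948775 -55.38306125 249.1024473 ] [179.86756605   0.44837947  -5.76241371] 2.0
```

View pics/w1.png

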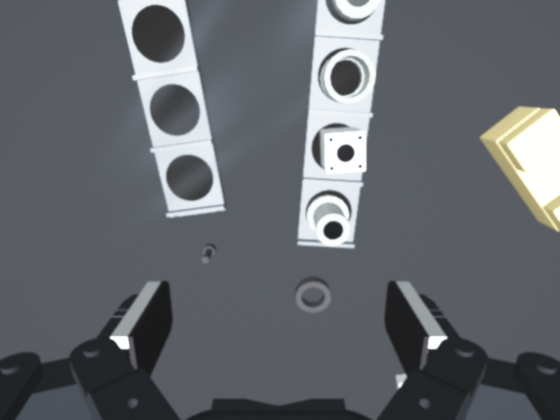

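The wrist view shows out-rack seats at (159,33), (175,109) and (190,177). The tops are at (333,230) for the bush, (345,153) for the block and (347,77) for the ring. The end wall of the in-rack runs from (298,244) to (354,247).

```bash
python3 - <<'E'
from h import *
import json
m={k:np.array(v) for k,v in json.load(open('w1.json')).items()}
g=cv2.cvtColor(cv2.imread("pics/w1.png"),cv2.COLOR_BGR2GRAY)
out=[]
for p in [(159,33),(175,109),(190,177)]:
    mask=(g<110).astype(np.uint8); k,l,s,c=cv2.connectedComponentsWithStats(mask,connectivity=4); i=l[p[1],p[0]]; out.append(c[i] if s[i,4]<4000 else p); print(s[i,4],out[-1])
print(rack(back('',out,[14]*3,m),[108-72,-36,-108] if 0 else [36,-36,-108]))
P=back('',[(347,77),(345,153),(333,230)],[56,60,64],m);print(P.round(1),rack(P,[36,-36,-108]))
# wall end corners (top z=22), block top corners
print(back('',[(298,244),(354,247),(302,184),(362,184),(309,113),(373,115),(317,36),(383,38)],[22]*8,m).round(1).tolist())
# fitted overlay of block corners
b=g[120:185,310:375]; k,l,s,c=cv2.connectedComponentsWithStats((b>200).astype(np.uint8)); i=1+s[1:,4].argmax(); 
q=cv2.minAreaRect(np.argwhere(l==i)[:,::-1].astype(np.float32)); bp=cv2.boxPoints(q)+[310,120]; W=back('',bp,[60]*4,m); print(bp.round(1).tolist(),W.round(1).tolist(),W.mean(0)); e=np.diff(W[:,:2],axis=0);print(np.degrees(np.arctan2(e[:,1],e[:,0])),np.linalg.norm(e,axis=1))
cv2.imwrite('pics/c1.png',cv2.resize(cv2.imread("pics/w1.png")[0:260,280:400],None,fx=4,fy=4,interpolation=cv2.INTER_CUBIC)[-600:])
E
```

```text
2264 [157.70053004  33.14222615]
1840 [174.25815217 109.30652174]
1572 [189.08778626 177.3326972 ]
(array([464.02191608,  46.25224098]), np.float64(1.8211940285243022), np.float64(1.001836302793733), [[-0.0, 0.1], [0.0, 0.0], [0.0, -0.2]])
[[ 635.9   22.4   56. ]
 [ 630.1  -44.7   60. ]
 [ 613.8 -119.4   64. ]] (array([632.13070561, -11.68235919]), np.float64(-8.86050123115587), np.float64(0.996292962679383), [[-1.8, -1.5], [3.5, 2.5], [-1.7, -1.0]])
[[578.2, -149.1, 22.0], [640.9, -159.3, 22.0], [588.7, -80.1, 22.0], [652.5, -86.8, 22.0], [602.0, -7.5, 22.0], [666.1, -16.2, 22.0], [615.2, 62.4, 22.0], [677.5, 54.1, 22.0]]
[[310.0, 120.0], [368.0, 120.0], [368.0, 179.0], [310.0, 179.0]] [[599.8, -11.2, 60.0], [652.5, -16.7, 60.0], [650.8, -72.1, 60.0], [595.4, -66.2, 60.0]] [624.61341144 -41.54672951  60.        ]
[ -6.02170935 -91.75298128 173.99571809] [53.00115145 55.37327585 55.6945536 ]
```

View pics/c1.png

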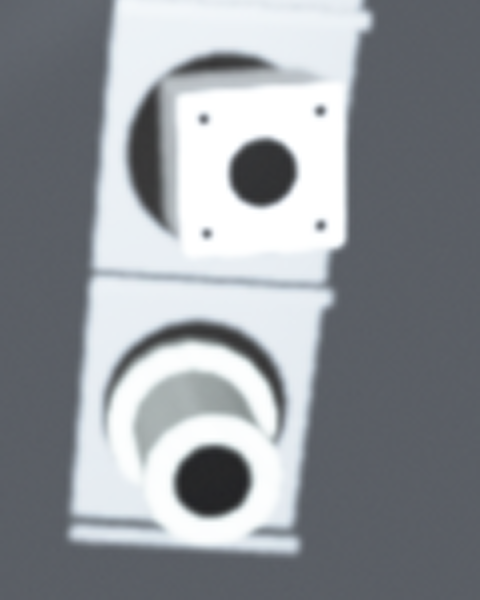

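```bash
python3 - <<'E'
from h import *
import json
m={k:np.array(v) for k,v in json.load(open('w1.json')).items()}
q=np.array([(204,119),(320,111),(320,225),(207,234),(263,172),(213,481),(192,426)])/4+[280,110]
W=back('',q,[60]*5+[64,22],m);print(W.round(1).tolist(),W[:4].mean(0))
for a,b in ((0,1),(3,2),(3,0),(2,1)): e=W[b]-W[a];print(np.degrees(np.arctan2(e[1],e[0])),np.linalg.norm(e))
plan([(616,-121,150,-10,1),(616,-121,45,-10,1)])
E
```

```text
[[617.8, -31.0, 60.0], [644.6, -32.0, 60.0], [643.6, -58.8, 60.0], [616.8, -58.2, 60.0], [630.8, -44.8, 60.0], [614.0, -119.7, 64.0], [614.0, -119.8, 22.0]] [630.69418715 -45.0287806   60.        ]
-2.091904766845873 26.872677060140717
-1.3670769950217991 26.822511171670836
87.97557649303069 27.173797300970584
87.86473513531102 26.834473494117095
pose [563.1 -55.4 249.1] [179.87   0.45  -5.76] t 2.0 w 85.3 F [-0.1  0.8 -1.1]
0,0,0.025,19.7,20,33,1,  0,0,0.024,20.3,19.5,33.1,1,  0,0,0.025,20.7,19,33,1,  0,0,-0,-0,-0,35,1,  0,0,-0,-0,-0,35,1,  0,0,-0,-0,-0,35,1
```

Call:
play_rows(targets=[0,0,0.025,20,20,33,1,0,0,0.025,20,20,33,1,0,0,0.025,20,19,33,1,0,0,0,0,0,0,1,0,0,0,0,0,0,1])

```text
time_s: 2.5
eef_pos: [616.2, -112.1, 145.4]
orientation: [-179.6, 0.6, -9.4]
ft_force: [-0.1, 0.5, 0.6]
grip_width: 85.4
```

```bash
python3 - <<'E'
from h import *
plan([(614,-120,120,-10,1),(614,-120,45,-10,1,2),(614,-120,45,-10,1,2)])
m=ctrl.camera_model('wrist');cv2.imwrite('pics/w2.png',ctrl.camera('wrist')); print(proj('',[(614,-120,64),(614,-120,22)],m))
E
```

```text
pose [ 616.2 -112.1  145.4] [-179.58    0.62   -9.41] t 2.5 w 85.4 F [-0.1  0.5  0.6]
0,0,0.01,-0.8,8.1,25.4,1,  0,0,0,-0,0,37.5,1,  0,0,0,-0,0,37.5,1,  0,0,0,-0,0,-0,1,  0,0,0,-0,0,-0,1 

[[275.13534534 223.32460129]
 [276.06538924 205.78990698]]
```

View pics/w2.png

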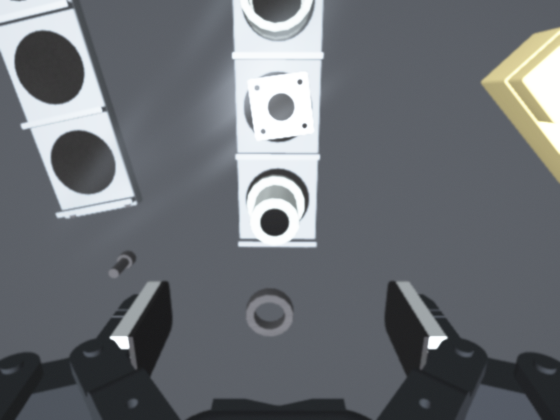

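The bush top at (274,222) agrees with the prediction (275,223), so I'll descend.

Call:
play_rows(targets=[0,0,0.01,-1,8,25,1,0,0,0,0,0,0,1,0,0,0,0,0,37,1,0,0,0,0,0,37,1,0,0,0,0,0,0,1,0,0,0,0,0,0,1])

```text
time_s: 3.15
eef_pos: [620.2, -109.4, 57.7]
orientation: [-179.2, -0.5, -9.2]
ft_force: [0.0, -1.6, 1.3]
grip_width: 85.5
```

Call:
play_rows(targets=[0,0,0,0,0,0,1,0,0,0,0,0,0,1])

```text
time_s: 3.35
eef_pos: [622.9, -108.8, 62.5]
orientation: [-179.1, -0.9, -9.1]
ft_force: [-0.4, 0.1, -0.9]
grip_width: 85.7
```

```bash
python3 -c "
from h import *
for i in range(3): print(ctrl.observe()['eef_pos'].round(1))
plan([(614,-120,45,-10,1,3)])"
```

```text
[ 622.9 -108.8   62.5]
[ 622.9 -108.8   62.5]
[ 622.9 -108.8   62.5]
pose [ 622.9 -108.8   62.5] [-179.12   -0.89   -9.06] t 3.35 w 85.7 F [-0.4  0.1 -0.9]
0,0,0.005,-2.3,4.2,5.8,1,  0,0,0.006,-2.4,4.1,5.9,1,  0,0,0.005,-2.3,4.2,5.8,1
```

```bash
cat > pl.py <<'E'
from h import *
from scipy.spatial.transform import Rotation as Ro
def corr(x,y,z,yaw,g,n=2):
    "n equal rows from measured pose to target incl. tilt; then none"
    o=ctrl.observe(); R=Ro.from_euler('xyz',o['orientation'],degrees=True); T=Ro.from_euler('xyz',[180,0,yaw],degrees=True)
    v=(R.inv()*T).as_rotvec(); d=R.inv().apply(np.array([x,y,z])-o['eef_pos'])
    print("pose",o['eef_pos'].round(1),o['orientation'].round(1),"w",round(o['grip_width'],1),"t",round(o['time_s'],2)); print("total",v.round(3),d.round(1)," per row",(v/n).round(3),(d/n).round(1))
E
python3 -c "
from pl import *
corr(614,-120,45,-10,1,2)"
```

```text
pose [ 622.9 -108.8   62.5] [-179.1   -0.9   -9.1] w 85.7 t 3.35
total [-0.016 -0.015  0.017] [-7.3 12.8 17.2]  per row [-0.008 -0.008  0.008] [-3.7  6.4  8.6]
```

Call:
play_rows(targets=[-0.008,-0.008,0.008,-4,6,8,1,-0.008,-0.008,0.008,-4,6,8,1])

```text
time_s: 3.55
eef_pos: [615.8, -119.7, 49.6]
orientation: [180.0, -0.4, -9.9]
ft_force: [-0.7, -0.3, 0.8]
grip_width: 85.7
```

```bash
python3 -c "
from pl import *
corr(614,-120,45,-10,1,1)
ctrl.camera('scene')
corr(614,-120,45,-10,1,1)"
```

```text
pose [ 615.8 -119.7   49.6] [180.   -0.4  -9.9] w 85.7 t 3.55
total [ 0.001 -0.006  0.001] [-1.8  0.6  4.6]  per row [ 0.001 -0.006  0.001] [-1.8  0.6  4.6]
pose [ 614.2 -120.5   48. ] [179.9  -0.2 -10. ] w 85.5 t 3.6
total [ 0.002 -0.003 -0.   ] [-0.3 -0.5  3. ]  per row [ 0.002 -0.003 -0.   ] [-0.3 -0.5  3. ]
```

Call:
play_rows(targets=[0,0,0,0,0,5,1,0,0,0,0,0,0,0,0,0,0,0,0,0,-1,0,0,0,0,0,0,-1,0,0,0,0,0,0,-1,0,0,0,0,0,0,-1,0,0,0,0,0,0,-1])

```text
time_s: 4.3
eef_pos: [612.5, -121.3, 41.8]
orientation: [179.9, 0.0, -10.1]
ft_force: [-0.1, 0.1, 0.1]
grip_width: 29.7
```

Call:
play_rows(targets=[0,0,0,0,0,0,-1,0,0,0,0,0,0,-1])

```text
time_s: 4.5
eef_pos: [612.5, -121.3, 41.7]
orientation: [179.9, 0.0, -10.1]
ft_force: [-0.9, 0.1, 0.2]
grip_width: 29.3
```

```bash
python3 - <<'E'
from pl import *
corr(612,-121,200,-10,-1,4)
cv2.imwrite('pics/w3.png',ctrl.camera('wrist')[150:420,100:460]); 
E
```

```text
pose [ 612.5 -121.3   41.7] [179.9   0.  -10.1] w 29.3 t 4.5
total [ 0.002  0.001 -0.002] [  -0.6    0.2 -158.3]  per row [ 0.001  0.    -0.   ] [ -0.2   0.1 -39.6]
```

View pics/w3.png

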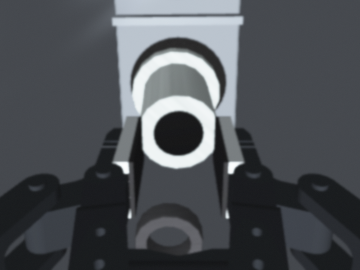

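```bash
python3 - <<'E'
from pl import *
m=ctrl.camera_model('wrist'); print(ctrl.observe()['eef_pos'], proj('',[(612.5,-121.3,64),(612.5,-110,64),(612.5,-130,64)],m)-[100,150])
E
```

```text
[ 612.48179656 -121.25430361   41.7433891 ] [[173.22100834 138.37565885]
 [168.21973128 114.21596018]
 [176.92010477 156.24006293]]
```

Call:
play_rows(targets=[0,0,0,0,0,-15,-1,0,0,0,0,0,-35,-1,0,0,0,0,0,-40,-1,0,0,0,0,0,-25,-1,0,0,0,0,0,0,-1])

```text
time_s: 5.05
eef_pos: [611.3, -120.2, 160.7]
orientation: [179.9, 0.3, -10.1]
ft_force: [-0.3, -0.2, -2.0]
grip_width: 29.3
```

```bash
python3 - <<'E'
from pl import *
plan([(458,153,160,1.8,-1,9)])
E
```

```text
pose [ 611.3 -120.2  160.7] [179.87   0.34 -10.12] t 5.05 w 29.3 F [-0.3 -0.2 -2. ]
0,0,-0.023,-22.1,-26.9,0.1,-1,  0,0,-0.023,-21.5,-27.4,0.1,-1,  0,0,-0.023,-20.8,-27.9,0,-1,  0,0,-0.023,-20.2,-28.3,0.1,-1,  0,0,-0.024,-19.5,-28.8,0.1,-1,  0,0,-0.023,-18.9,-29.3,0.1,-1,  0,0,-0.023,-18.1,-29.7,0.1,-1,  0,0,-0.023,-17.5,-30.1,0,-1,  0,0,-0.023,-16.8,-30.5,0.1,-1
```

Call:
play_rows(targets=[0,0,-0.023,-22,-27,0,-1,0,0,-0.023,-21,-27,0,-1,0,0,-0.023,-21,-28,0,-1,0,0,-0.023,-20,-28,0,-1,0,0,-0.023,-19,-29,0,-1,0,0,-0.023,-19,-29,0,-1,0,0,-0.023,-18,-30,0,-1,0,0,-0.023,-17,-30,0,-1,0,0,-0.023,-8,-15,0,-1,0,0,0,0,0,0,-1])

```text
time_s: 6.05
eef_pos: [454.1, 144.7, 151.2]
orientation: [179.6, 1.3, 2.1]
ft_force: [-0.5, -0.6, -2.9]
grip_width: 29.4
```

```bash
python3 - <<'E'
from pl import *
corr(458,153,120,1.8,-1,1)
E
```

```text
pose [454.1 144.7 151.2] [179.6   1.3   2.1] w 29.4 t 6.05
total [0.006 0.023 0.006] [ 4.9 -8.3 31.1]  per row [0.006 0.023 0.006] [ 4.9 -8.3 31.1]
```

Call:
play_rows(targets=[0.003,0.012,0.003,2,-4,15,-1,0.003,0.012,0.003,2,-4,30,-1,0,0,0,0,0,30,-1,0,0,0,0,0,8,-1])

```text
time_s: 6.45
eef_pos: [460.4, 149.3, 65.9]
orientation: [179.9, -0.4, 1.5]
ft_force: [-1.8, 0.2, -2.6]
grip_width: 29.8
```

```bash
python3 - <<'E'
from pl import *
corr(458,153,42,1.8,-1,1)
m=ctrl.camera_model('wrist');cv2.imwrite('pics/w4.png',ctrl.camera('wrist')); print(proj('',[(459.9,154.6,14),(464.3,10.7,14)],m))
corr(458,153,42,1.8,-1,1)
E
```

```text
pose [460.4 149.3  65.9] [179.9  -0.4   1.5] w 29.8 t 6.45
total [ 0.002 -0.008 -0.005] [-2.5 -3.8 23.9]  per row [ 0.002 -0.008 -0.005] [-2.5 -3.8 23.9]
[[273.75687595 217.23463103]
 [275.40831897 405.11491054]]
pose [460.7 149.1  66. ] [179.8  -0.4   1.5] w 29.8 t 6.5
total [ 0.003 -0.008 -0.005] [-2.8 -4.  23.9]  per row [ 0.003 -0.008 -0.005] [-2.8 -4.  23.9]
```

View pics/w4.png

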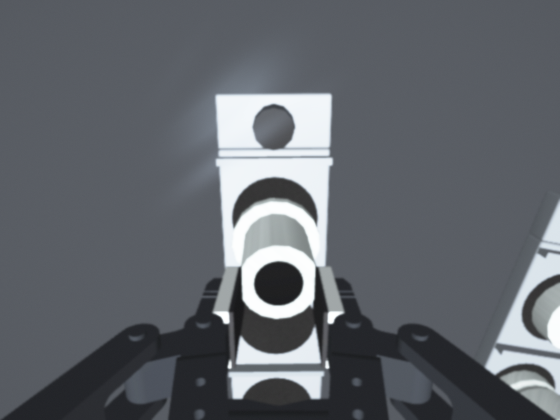

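Call:
play_rows(targets=[0.002,-0.006,-0.005,-2,-4,12,-1,0,0,0,0,0,8,-1,0,0,0,0,0,0,-1])

```text
time_s: 6.8
eef_pos: [461.1, 151.7, 45.9]
orientation: [180.0, -0.3, 1.6]
ft_force: [0.2, 0.3, -3.1]
grip_width: 29.6
```

```bash
python3 - <<'E'
from pl import *
corr(458,153,42,1.8,-1,1)
print(ctrl.observe()['ft_force'])
E
```

```text
pose [461.1 151.7  45.9] [180.   -0.3   1.6] w 29.6 t 6.8
total [ 0.001 -0.005 -0.003] [-3.1 -1.4  3.9]  per row [ 0.001 -0.005 -0.003] [-3.1 -1.4  3.9]
[ 0.21263618  0.29307127 -3.09336885]
```

Call:
play_rows(targets=[0,-0.005,0,-2,-1,4,-1,0,0,0,0,0,1,-1,0,0,0,0,0,1,-1])

```text
time_s: 7.1
eef_pos: [459.6, 153.0, 41.5]
orientation: [-180.0, -0.1, 1.6]
ft_force: [-3.3, -1.4, 9.0]
grip_width: 29.7
```

Call:
play_rows(targets=[0,0,0,0,0,0,0,0,0,0,0,0,0,0,0,0,0,0,0,0,1,0,0,0,0,0,0,1,0,0,0,0,0,-20,1,0,0,0,0,0,-40,1,0,0,0,0,0,-40,1,0,0,0,0,0,-15,1])

```text
time_s: 7.9
eef_pos: [460.1, 152.7, 159.7]
orientation: [180.0, -0.1, 1.6]
ft_force: [0.5, 0.2, -0.4]
grip_width: 85.4
```

```bash
python3 - <<'E'
from pl import *
plan([(632,-45,160,-2,1)])
m=ctrl.camera_model('wrist');im=ctrl.camera('wrist');cv2.imwrite('pics/w5.png',im); print(proj('',[(459.9,154.6,64)],m))
E
```

```text
pose [460.1 152.7 159.7] [ 1.7998e+02 -9.0000e-02  1.5800e+00] t 7.9 w 85.4 F [ 0.5  0.2 -0.4]
0,0,0.01,27.7,33.7,-0,1,  0,0,0.011,28.1,33.5,-0.1,1,  0,0,0.01,28.4,33.1,-0,1,  0,0,0.011,28.8,32.9,-0.1,1,  0,0,0.01,29.1,32.5,-0,1,  0,0,0.011,29.4,32.2,-0.1,1 

[[275.09849526 201.9988487 ]]
```

View pics/w5.png

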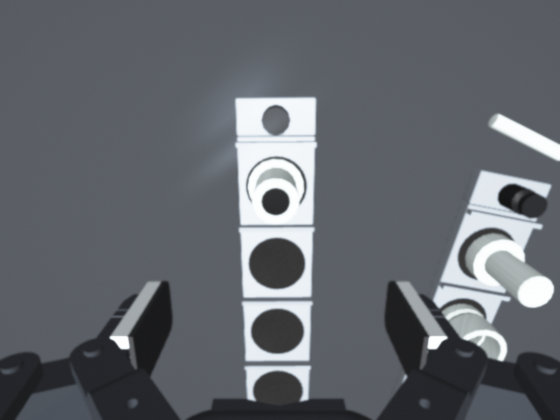

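The bush stands upright at the predicted spot, (275,201). Next is the block.

Call:
play_rows(targets=[0,0,0.01,28,34,0,1,0,0,0.01,28,33,0,1,0,0,0.01,28,33,0,1,0,0,0.01,29,33,0,1,0,0,0.01,29,32,0,1,0,0,0.01,15,16,0,1,0,0,0,0,0,0,1])

```text
time_s: 8.65
eef_pos: [623.6, -29.1, 156.4]
orientation: [-179.8, -0.1, -1.4]
ft_force: [-0.3, -0.2, -0.2]
grip_width: 85.4
```

```bash
python3 - <<'E'
from pl import *
corr(631,-45,120,-2,1,2)
E
```

```text
pose [623.6 -29.1 156.4] [-1.798e+02 -1.000e-01 -1.400e+00] w 85.4 t 8.65
total [-0.004 -0.001  0.011] [ 7.8 15.9 36.4]  per row [-0.002 -0.     0.005] [ 3.9  7.9 18.2]
```

Call:
play_rows(targets=[0,0,0.005,4,8,15,1,0,0,0.005,3,6,15,1,0,0,0,0,0,5,1])

```text
time_s: 8.95
eef_pos: [628.5, -41.4, 117.1]
orientation: [-179.7, 0.2, -1.9]
ft_force: [0.0, -0.2, -0.2]
grip_width: 85.6
```

```bash
python3 - <<'E'
from pl import *
m=ctrl.camera_model('wrist');im=ctrl.camera('wrist');cv2.imwrite('pics/w6.png',im); corr(631,-45,44,-2,1,3)
# bore mark of block, threshold near prediction
p=proj('',[(631,-45,60)],m)[0]; print('pred',p); g=cv2.cvtColor(im,cv2.COLOR_BGR2GRAY); x,y=p.astype(int)
k,l,s,c=cv2.connectedComponentsWithStats((g<150).astype(np.uint8)); i=l[y,x]; print(s[i],c[i],back('',[c[i]],[60],m))
for j in range(1,k):
    if 6<s[j,4]<80 and np.hypot(*(c[j]-p))<60: print('hole',c[j],s[j,4],back('',[c[j]],[60],m).round(1))
E
```

```text
pose [627.9 -40.5 116.6] [-179.6    0.3   -1.8] w 85.3 t 9.0
total [-0.007  0.004  0.003] [ 3.6  4.9 72.5]  per row [-0.002  0.001  0.001] [ 1.2  1.6 24.2]
pred [279.54829154 228.85674823]
[265 216  27  25 529] [278.30434783 227.7731569 ] [[630.24984847 -44.25684812  60.        ]]
hole [256.35294118 207.        ] 17 [[617.3 -30.3  60. ]]
hole [300.5 207. ] 16 [[644.3 -31.2  60. ]]
hole [256.66666667 247.73333333] 15 [[616.1 -57.3  60. ]]
hole [299.5 248. ] 16 [[643.2 -58.3  60. ]]
```

Block confirmed at (630.3,-44.3) with yaw -2.

Call:
play_rows(targets=[-0.003,0,0.003,1,2,24,1,-0.003,0,0,1,2,24,1,0,0,0,0,0,18,1,0,0,0,0,0,5,1])

```text
time_s: 9.4
eef_pos: [628.8, -38.4, 43.4]
orientation: [-179.7, 0.2, -1.6]
ft_force: [0.3, -0.2, -0.6]
grip_width: 85.3
```

```bash
python3 - <<'E'
from pl import *
corr(630.3,-44.3,42,-2,1,1)
E
```

```text
pose [628.8 -38.4  43.4] [-179.7    0.2   -1.6] w 85.3 t 9.4
total [-0.005  0.004  0.007] [1.7 5.8 1.4]  per row [-0.005  0.004  0.007] [1.7 5.8 1.4]
```

Call:
play_rows(targets=[-0.004,0.003,0.006,1,6,1,1,0,0,0,0,0,0,1])

```text
time_s: 9.6
eef_pos: [629.3, -43.3, 42.3]
orientation: [-179.9, 0.1, -1.9]
ft_force: [0.1, -0.7, 0.9]
grip_width: 85.7
```

```bash
python3 - <<'E'
from pl import *
corr(630.3,-44.3,42,-2,1,1)
E
```

```text
pose [629.3 -43.3  42.3] [-1.799e+02  1.000e-01 -1.900e+00] w 85.7 t 9.6
total [-0.001  0.002  0.002] [1.1 1.  0.3]  per row [-0.001  0.002  0.002] [1.1 1.  0.3]
```

Close, then lift.

Call:
play_rows(targets=[0,0,0,1,1,0,0,0,0,0,0,0,0,-1,0,0,0,0,0,0,-1,0,0,0,0,0,0,-1,0,0,0,0,0,0,-1,0,0,0,0,0,0,-1,0,0,0,0,0,0,-1])

```text
time_s: 10.3
eef_pos: [632.8, -44.5, 46.2]
orientation: [-179.9, -0.3, -1.9]
ft_force: [-0.2, -0.5, 0.5]
grip_width: 0.2
```

Call:
play_rows(targets=[0,0,0,0,0,-15,-1,0,0,0,0,0,-35,-1,0,0,0,0,0,-40,-1,0,0,0,0,0,-25,-1,0,0,0,0,0,0,-1])

```text
time_s: 10.8
eef_pos: [632.1, -45.1, 168.1]
orientation: [-180.0, -0.2, -1.9]
ft_force: [0.0, -0.0, -0.2]
grip_width: -0.1
```

```bash
python3 - <<'E'
from pl import *
plan([(462,82.7,160,1.8,-1)],step=36)
E
```

```text
pose [632.1 -45.1 168.1] [-179.97   -0.24   -1.9 ] t 10.8 w -0.1 F [ 0.  -0.  -0.2]
0,0,-0.011,-29,-20.3,1.4,-1,  0,0,-0.011,-28.9,-20.7,1.3,-1,  0,0,-0.01,-28.5,-21,1.4,-1,  0,0,-0.011,-28.4,-21.2,1.3,-1,  0,0,-0.011,-28.2,-21.6,1.4,-1,  0,0,-0.011,-27.9,-21.9,1.3,-1
```

The jaws closed fully, so the block wasn't gripped. I'll look before doing anything else.

```bash
python3 - <<'E'
from pl import *
a=ctrl.camera('wrist');b=ctrl.camera('scene')[150:390,150:450]
cv2.imwrite('pics/w7.png',np.hstack([cv2.resize(a,(400,300)),cv2.resize(b,(375,300))]))
E
```

```text
(no output)
```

View pics/w7.png

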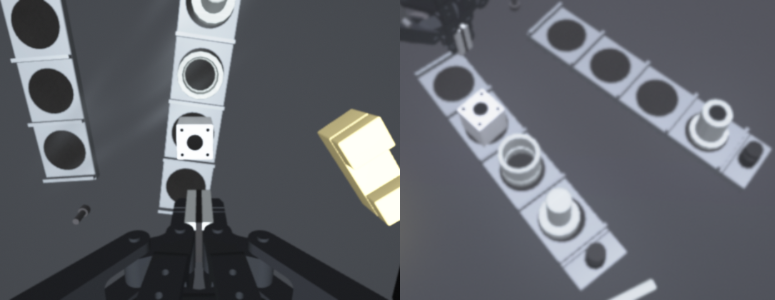

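```bash
python3 - <<'E'
from pl import *
m=ctrl.camera_model('wrist');o=ctrl.observe();R=Ro.from_euler('xyz',o['orientation'],degrees=True);p=o['eef_pos'];print(p)
for dz in (17,0,-15): print(dz,proj('',[p+R.apply([0,dy,dz]) for dy in (-20,-11,0,11)],m).round(0).tolist())
print(back('',[(195*1.4,142*1.4)],[60],m), proj('',[(630.3,-44.3,60)],m))
a=ctrl.camera('wrist')[150:420,130:430]; cv2.imwrite('pics/w8.png',cv2.resize(a,None,fx=2,fy=2))
E
```

```text
[629.87396959 -44.37485335 164.35949965]
17 [[274.0, 213.0], [274.0, 229.0], [274.0, 249.0], [275.0, 269.0]]
0 [[274.0, 224.0], [274.0, 242.0], [274.0, 264.0], [274.0, 285.0]]
-15 [[274.0, 236.0], [274.0, 256.0], [274.0, 279.0], [274.0, 301.0]]
[[627.85286124 -42.18030571  60.        ]] [[276.41203962 201.44612194]]
```

View pics/w8.png

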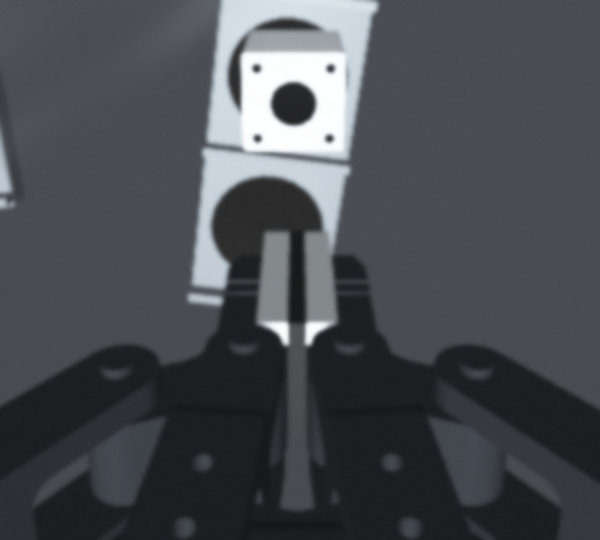

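```bash
python3 - <<'E'
from pl import *
o=ctrl.observe();R=Ro.from_euler('xyz',o['orientation'],degrees=True);p=o['eef_pos'];print(p)
c=[]
for n in ('scene','side'):
    q=proj(n,[p+R.apply([0,0,17]),p],None); print(n,q.round(1).tolist(),end=' '); x,y=q[0].astype(int); x0=max(0,x-50);y0=max(0,y-70); print(x0,y0)
    im=ctrl.camera(n)[y0:y0+140,x0:x0+100]; c.append(cv2.resize(im,(400,560)) if im.shape[:2]==(140,100) else cv2.copyMakeBorder(cv2.resize(im,None,fx=4,fy=4),0,560-4*im.shape[0],0,400-4*im.shape[1],0))
cv2.imwrite('pics/s9.png',np.hstack(c))
E
```

```text
[628.88271659 -44.0110784  162.76941245]
scene [[204.7, 202.8], [202.6, 195.2]] 154 132
side [[329.1, 170.1], [330.0, 161.3]] 279 100
```

View pics/s9.png

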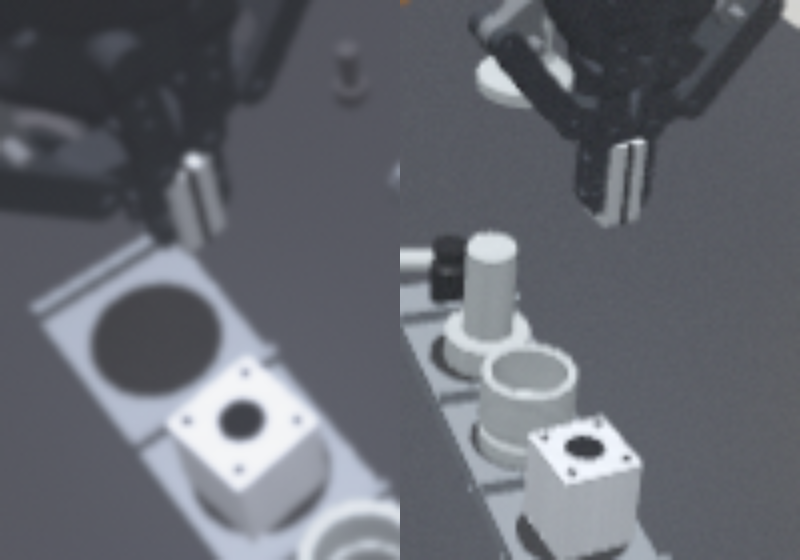

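```bash
python3 - <<'E'
from pl import *
from scipy.optimize import least_squares
def f(v): return np.r_[proj('scene',[v+[0,11,0]])[0]-[202.7,193.8], proj('side',[v+[0,-11,0]])[0]-[332.2,156]]
r=least_squares(f,[629,-44,145.]);print(r.x,r.fun); p=ctrl.observe()['eef_pos'];print(p,r.x-p)
m=ctrl.camera_model('wrist');print(proj('',[r.x+[0,11,0]],m), '(seen 278.5,266)')
E
```

```text
[630.6049349  -45.29938787 178.84035529] [ 2.42764592 -0.53328578  3.41833378  0.26827307]
[628.21070004 -43.81192205 161.35444299] [ 2.39423486 -1.48746582 17.4859123 ]
[[278.23366499 261.54724754]] (seen 278.5,266)
```

The triangulated fingertips sit about 35 mm higher than the pose readout implies. That also explains why the bush was held only by its chamfer. I'll aim 35 mm lower in readout z.

Call:
play_rows(targets=[0,0,0,0,0,0,1,0,0,0,0,0,25,1,0,0,0,0,0,30,1,0,0,0,0,0,20,1,0,0,0,0,0,0,1])

```text
time_s: 11.55
eef_pos: [624.9, -43.1, 79.2]
orientation: [-179.9, 1.0, -1.9]
ft_force: [-0.5, -0.1, -0.2]
grip_width: 72.6
```

```bash
python3 - <<'E'
from pl import *
m=ctrl.camera_model('wrist');im=ctrl.camera('wrist'); corr(628.5,-44,9,-2,1,3)
p=proj('',[(630.3,-44.3,60)],m)[0]; print('pred',p); g=cv2.cvtColor(im,cv2.COLOR_BGR2GRAY); x,y=p.astype(int)
k,l,s,c=cv2.connectedComponentsWithStats((g<150).astype(np.uint8)); i=l[y,x]; print(s[i],c[i],back('',[c[i]],[60],m))
E
```

```text
pose [625.9 -43.3  80.6] [-179.9    0.8   -1.9] w 78.8 t 11.6
total [-0.002  0.014  0.002] [ 3.7  0.7 71.5]  per row [-0.001  0.005  0.001] [ 1.2  0.2 23.8]
pred [285.51056146 249.49457942]
[270 235  32  30 750] [285.34533333 249.308     ] [[630.21653124 -44.19160428  60.        ]]
```

Call:
play_rows(targets=[0,0.005,0,1,0,24,1,0,0.005,0,1,0,22,1,0,0,0,0,0,14,1,0,0,0,0,0,4,1])

```text
time_s: 12.0
eef_pos: [631.8, -44.4, 19.1]
orientation: [-180.0, -0.3, -1.9]
ft_force: [0.6, 0.2, -0.2]
grip_width: 85.3
```

```bash
python3 - <<'E'
from pl import *
corr(628.5,-44,9,-2,1,1)
E
```

```text
pose [631.8 -44.4  19.1] [-180.    -0.3   -1.9] w 85.3 t 12.0
total [-0.    -0.005  0.002] [-3.4 -0.2 10.1]  per row [-0.    -0.005  0.002] [-3.4 -0.2 10.1]
```

Call:
play_rows(targets=[0,-0.005,0,-3,0,9,1,0,0,0,0,0,0,1,0,0,0,0,0,1,0,0,0,0,0,0,0,-1,0,0,0,0,0,0,-1,0,0,0,0,0,0,-1,0,0,0,0,0,0,-1])

```text
time_s: 12.7
eef_pos: [631.3, -44.8, 12.2]
orientation: [180.0, -0.3, -1.9]
ft_force: [-0.2, -0.4, -1.7]
grip_width: 37.4
```

Call:
play_rows(targets=[0,0,0,0,0,-15,-1,0,0,0,0,0,-35,-1,0,0,0,0,0,-35,-1,0,0,0,0,0,-20,-1,0,0,0,0,0,0,-1])

```text
time_s: 13.2
eef_pos: [629.3, -44.6, 121.9]
orientation: [-180.0, -0.1, -1.9]
ft_force: [0.6, -0.3, -1.5]
grip_width: 37.5
```

```bash
cat >> pl.py <<'E'
def bore(h,off,g0=110,show=None):
    "dark bore in hand: h = height of part top above readout z, off = guess of axis offset in world"
    m=ctrl.camera_model('wrist');o=ctrl.observe();im=ctrl.camera('wrist');p=o['eef_pos'];z=p[2]+h
    q=proj('',[[p[0]+off[0],p[1]+off[1],z]],m)[0];g=cv2.cvtColor(im,cv2.COLOR_BGR2GRAY);k,l,s,c=cv2.connectedComponentsWithStats((g<g0).astype(np.uint8));i=l[int(q[1]),int(q[0])]
    W=back('',[c[i]],[z],m)[0]; print('bore',s[i],c[i].round(1),'part-TCP (world)',(W-p).round(1))
    if show: cv2.imwrite(show,im)
E
python3 - <<'E'
from pl import *
plan([(460,82,120,1.8,-1)],step=36)
bore(60-12.2,(0,0))
E
```

```text
pose [629.3 -44.6 121.9] [-1.8e+02 -1.2e-01 -1.9e+00] t 13.2 w 37.5 F [ 0.6 -0.3 -1.5]
0,0,-0.011,-28.9,-20.2,0.3,-1,  0,0,-0.011,-28.7,-20.4,0.3,-1,  0,0,-0.01,-28.5,-20.8,0.4,-1,  0,0,-0.011,-28.2,-21.1,0.3,-1,  0,0,-0.011,-28,-21.4,0.3,-1,  0,0,-0.011,-27.8,-21.7,0.3,-1 

bore [ 254  302   49   43 1672] [277.9 323.1] part-TCP (world) [ 1.7  0.4 47.8]
```

Call:
play_rows(targets=[0,0,-0.011,-29,-20,0,-1,0,0,-0.011,-29,-20,0,-1,0,0,-0.011,-28,-21,0,-1,0,0,-0.011,-28,-21,0,-1,0,0,-0.011,-28,-21,0,-1,0,0,-0.011,-14,-11,0,-1,0,0,0,-7,-6,0,-1])

```text
time_s: 13.95
eef_pos: [453.5, 78.6, 112.3]
orientation: [179.8, 0.9, 1.9]
ft_force: [0.3, 0.5, -2.0]
grip_width: 37.0
```

```bash
python3 - <<'E'
from pl import *
corr(460.5,82.3,50,1.8,-1,3)
E
```

```text
pose [453.5  78.6 112.3] [179.8   0.9   1.9] w 37.0 t 13.95
total [0.004 0.016 0.001] [ 8.2 -3.7 62.2]  per row [0.001 0.005 0.   ] [ 2.7 -1.2 20.7]
```

Call:
play_rows(targets=[0.001,0.005,0,3,-1,20,-1,0.001,0.005,0,3,-1,22,-1,0.001,0.005,0,2,-1,20,-1,0,0,0,0,0,4,-1,0,0,0,0,0,0,-1])

```text
time_s: 14.45
eef_pos: [460.4, 82.0, 42.4]
orientation: [179.9, 0.1, 1.9]
ft_force: [0.4, -0.7, -2.4]
grip_width: 37.1
```

```bash
python3 - <<'E'
from pl import *
corr(460.5,82.3,14,1.8,-1,3)
E
```

```text
pose [460.4  82.   42.4] [1.799e+02 1.000e-01 1.900e+00] w 37.1 t 14.45
total [0.002 0.002 0.002] [ 0.2 -0.4 28.4]  per row [0.001 0.001 0.001] [ 0.1 -0.1  9.5]
```

Call:
play_rows(targets=[0,0,0,0,0,12,-1,0,0,0,0,0,10,-1,0,0,0,0,0,3,-1,0,0,0,0,0,0,-1])

```text
time_s: 14.85
eef_pos: [463.0, 80.9, 18.2]
orientation: [179.8, -0.1, 1.8]
ft_force: [1.1, 0.3, -2.1]
grip_width: 37.0
```

Call:
play_rows(targets=[0,0,0,-2,-1,4,-1,0,0,0,0,0,1,-1,0,0,0,0,0,1,-1])

```text
time_s: 15.15
eef_pos: [461.8, 82.0, 12.9]
orientation: [179.9, -0.3, 1.8]
ft_force: [0.3, 0.0, -2.5]
grip_width: 37.0
```

Call:
play_rows(targets=[0,0,0,-1,0,1,-1,0,0,0,0,0,1,-1])

```text
time_s: 15.35
eef_pos: [460.8, 82.0, 11.7]
orientation: [179.9, -0.3, 1.8]
ft_force: [-1.9, -0.2, 13.7]
grip_width: 36.9
```

Call:
play_rows(targets=[0,0,0,0,0,0,0,0,0,0,0,0,0,0,0,0,0,0,0,0,1,0,0,0,0,0,-1,1,0,0,0,0,0,-20,1,0,0,0,0,0,-40,1,0,0,0,0,0,-40,1,0,0,0,0,0,-15,1])

```text
time_s: 16.15
eef_pos: [459.4, 81.6, 129.9]
orientation: [179.8, -0.0, 1.7]
ft_force: [0.4, 0.1, -1.1]
grip_width: 85.1
```

```bash
python3 - <<'E'
from pl import *
plan([(635,24,125,-10,1)],step=36)
m=ctrl.camera_model('wrist');im=ctrl.camera('wrist');cv2.imwrite('pics/w10.png',im);
print(proj('',[(459.9,154.6,64),(462.2,82.7,60),(638,24,56)],m))
g=cv2.cvtColor(im,cv2.COLOR_BGR2GRAY)
k,l,s,c=cv2.connectedComponentsWithStats((g<110).astype(np.uint8))
for P in ((459.9,154.6,64),(462.2,82.7,60)):
    q=proj('',[P],m)[0];i=l[int(q[1]),int(q[0])];print(s[i],back('',[c[i]],[P[2]],m))
E
```

```text
pose [459.4  81.6 129.9] [ 1.7984e+02 -1.0000e-02  1.7000e+00] t 16.15 w 85.1 F [ 0.4  0.1 -1.1]
0,0,0.034,29,10.5,0.8,1,  0,0,0.034,29.3,9.5,0.8,1,  0,0,0.034,29.6,8.4,0.9,1,  0,0,0.034,29.9,7.5,0.8,1,  0,0,0.034,30.1,6.4,0.8,1,  0,0,0.034,30.3,5.5,0.8,1 

[[279.44399319  99.35840875]
 [279.63428955 214.50178267]
 [521.75377653 296.7477473 ]]
[264  82  33  34 814] [[460.53913352 154.79347469  64.        ]]
[268 204  25  23 460] [[462.39996287  82.42286399  60.        ]]
```

View pics/w10.png

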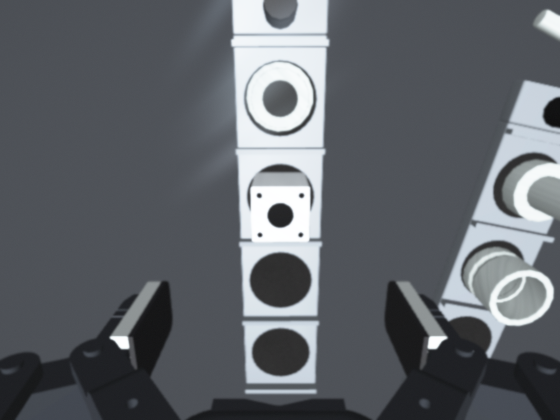

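Bush and block are both placed to within 1 mm. The ring top is at about (521,298), as predicted.

Call:
play_rows(targets=[0,0,0.034,29,10,0,1,0,0,0.034,29,10,0,1,0,0,0.034,30,8,0,1,0,0,0.034,30,7,0,1,0,0,0.034,30,6,0,1,0,0,0.034,18,3,0,1,0,0,0,8,2,0,1])

```text
time_s: 16.9
eef_pos: [632.8, 27.3, 126.8]
orientation: [-179.9, 0.3, -10.1]
ft_force: [-0.0, 0.1, -0.3]
grip_width: 85.2
```

```bash
python3 - <<'E'
from pl import *
corr(636.3,23.5,75,-10,1,2)
E
```

```text
pose [632.8  27.3 126.8] [-179.9    0.3  -10.1] w 85.2 t 16.9
total [-0.001  0.005 -0.002] [ 4.3  3.1 51.8]  per row [-0.001  0.003 -0.001] [ 2.2  1.6 25.9]
```

Call:
play_rows(targets=[0,0.003,0,2,2,15,1,0,0,0,2,1,15,1,0,0,0,0,0,5,1])

```text
time_s: 17.2
eef_pos: [635.9, 22.9, 89.0]
orientation: [-180.0, 0.2, -10.1]
ft_force: [0.5, 0.4, -0.3]
grip_width: 85.6
```

```bash
python3 - <<'E'
from pl import *
m=ctrl.camera_model('wrist');im=ctrl.camera('wrist');corr(636.3,23.5,10,-10,1,3)
p=proj('',[(638,23.5,56)],m)[0];r=np.linalg.norm(proj('',[(638+23,23.5,56)],m)[0]-p);print(p,r)
x,y=p.astype(int);cv2.imwrite('pics/w11.png',cv2.resize(im[y-80:y+80,x-80:x+80],None,fx=3,fy=3));print(x-80,y-80)
E
```

```text
pose [635.3  23.2  88.6] [-180.     0.3  -10.1] w 85.3 t 17.25
total [-0.001  0.005 -0.001] [ 1.3 -0.5 78.6]  per row [-0.     0.002 -0.   ] [ 0.4 -0.2 26.2]
[278.19523129 236.56704757] 41.44292790539331
198 156
```

View pics/w11.png

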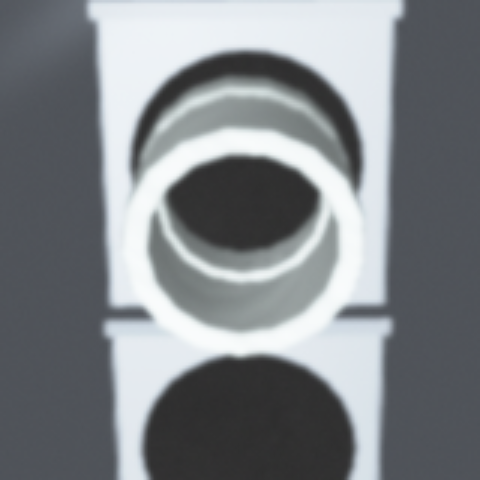

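The ring top centre at (279,236) matches the prediction (278,237), so I'll descend.

Call:
play_rows(targets=[0,0.002,0,1,0,26,1,0,0.002,0,0,0,26,1,0,0,0,0,0,18,1,0,0,0,0,0,6,1,0,0,0,0,0,0,1])

```text
time_s: 17.75
eef_pos: [635.7, 25.4, 11.8]
orientation: [-179.8, -0.0, -9.9]
ft_force: [-0.2, 0.2, -0.8]
grip_width: 85.2
```

```bash
python3 - <<'E'
from pl import *
corr(636.3,23.5,10,-10,1,1)
E
```

```text
pose [635.7  25.4  11.8] [-179.8   -0.    -9.9] w 85.2 t 17.75
total [-0.003 -0.     0.002] [0.9 1.8 1.8]  per row [-0.003 -0.     0.002] [0.9 1.8 1.8]
```

Call:
play_rows(targets=[-0.003,0,0,1,2,2,1,0,0,0,0,0,0,0,0,0,0,0,0,0,-1,0,0,0,0,0,0,-1,0,0,0,0,0,0,-1,0,0,0,0,0,0,-1,0,0,0,0,0,0,-1])

```text
time_s: 18.45
eef_pos: [638.2, 23.4, 14.0]
orientation: [-179.9, -0.3, -9.8]
ft_force: [-0.4, 0.4, -1.6]
grip_width: 44.5
```

Call:
play_rows(targets=[0,0,0,0,0,-15,-1,0,0,0,0,0,-35,-1,0,0,0,0,0,-35,-1,0,0,0,0,0,-20,-1,0,0,0,0,0,0,-1])

```text
time_s: 18.95
eef_pos: [636.8, 23.1, 124.1]
orientation: [-180.0, -0.2, -9.9]
ft_force: [0.3, 1.1, -2.0]
grip_width: 44.8
```

```bash
python3 - <<'E'
from pl import *
plan([(462.7,10.7,122,1.8,-1)],step=34)
E
```

```text
pose [636.8  23.1 124.1] [-1.7997e+02 -1.5000e-01 -9.8800e+00] t 18.95 w 44.8 F [ 0.3  1.1 -2. ]
0,0,-0.034,-28.2,7,0.4,-1,  0,0,-0.034,-28.5,6.1,0.3,-1,  0,0,-0.034,-28.6,5,0.4,-1,  0,0,-0.034,-28.8,4.1,0.3,-1,  0,0,-0.034,-29,3.2,0.4,-1,  0,0,-0.034,-29,2.1,0.3,-1
```

Call:
play_rows(targets=[0,0,-0.034,-28,7,0,-1,0,0,-0.034,-28,6,0,-1,0,0,-0.034,-29,5,0,-1,0,0,-0.034,-29,4,0,-1,0,0,-0.034,-29,3,0,-1,0,0,-0.034,-16,1,0,-1,0,0,0,-6,0,0,-1])

```text
time_s: 19.65
eef_pos: [460.8, 11.0, 120.5]
orientation: [180.0, 0.1, 2.3]
ft_force: [0.5, -0.2, -2.0]
grip_width: 44.7
```

```bash
python3 - <<'E'
from pl import *
corr(462.7,10.7,45,1.8,-1,3)
E
```

```text
pose [460.8  11.  120.5] [1.8e+02 1.0e-01 2.3e+00] w 44.7 t 19.65
total [0.001 0.001 0.009] [ 1.9  0.3 75.4]  per row [0.    0.    0.003] [ 0.6  0.1 25.1]
```

Call:
play_rows(targets=[0,0,0.003,1,0,22,-1,0,0,0.003,1,0,24,-1,0,0,0.003,0,0,24,-1,0,0,0,0,0,5,-1,0,0,0,0,0,0,-1])

```text
time_s: 20.15
eef_pos: [465.9, 11.2, 43.3]
orientation: [179.9, -0.2, 1.6]
ft_force: [-0.1, 0.2, -1.3]
grip_width: 44.5
```

```bash
python3 - <<'E'
from pl import *
m=ctrl.camera_model('wrist');o=ctrl.observe();im=ctrl.camera('wrist');p=o['eef_pos'];corr(462.7,10.7,16,1.8,-1,3)
q=proj('',[(p[0]+1.7,p[1],p[2]+42)],m)[0];s=proj('',[(464.4,10.7,14)],m)[0];print(q,s)
x,y=280,300;cv2.imwrite('pics/w12.png',cv2.resize(im[180:420,180:380],None,fx=2.4,fy=2.4))
E
```

```text
pose [466.1  11.2  43.7] [179.9  -0.3   1.6] w 44.6 t 20.2
total [ 0.001 -0.005 -0.003] [-3.5  0.4 27.7]  per row [ 0.    -0.002 -0.001] [-1.2  0.1  9.2]
[278.31774649 314.67697401] [271.76310158 240.71148574]
```

View pics/w12.png

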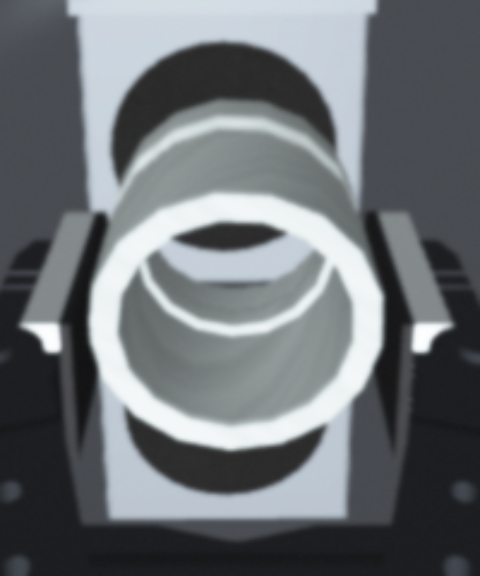

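The ring centre in hand at (278,314) matches the prediction (278,315), so I'll lower it.

Call:
play_rows(targets=[0,-0.003,0,-3,0,12,-1,0,0,0,0,0,9,-1,0,0,0,0,0,4,-1,0,0,0,0,0,2,-1])

```text
time_s: 20.6
eef_pos: [467.5, 11.2, 18.9]
orientation: [179.9, -0.6, 1.6]
ft_force: [0.3, -0.3, -2.0]
grip_width: 44.3
```

Call:
play_rows(targets=[0,-0.008,0,-5,0,3,-1,0,0,0,0,0,1,-1,0,0,0,0,0,1,-1])

```text
time_s: 20.9
eef_pos: [463.0, 11.0, 14.3]
orientation: [179.9, -0.2, 1.6]
ft_force: [0.1, 0.4, -1.9]
grip_width: 44.2
```

Call:
play_rows(targets=[0,0,0,0,0,1,-1,0,0,0,0,0,1,-1])

```text
time_s: 21.1
eef_pos: [463.0, 11.0, 13.5]
orientation: [180.0, -0.2, 1.6]
ft_force: [-2.6, 0.2, 15.1]
grip_width: 44.4
```

Call:
play_rows(targets=[0,0,0,0,0,0,0,0,0,0,0,0,0,0,0,0,0,0,0,0,1,0,0,0,0,0,-1,1,0,0,0,0,0,-20,1,0,0,0,0,0,-40,1,0,0,0,0,0,-45,1,0,0,0,0,0,-20,1])

```text
time_s: 21.9
eef_pos: [461.4, 10.5, 141.6]
orientation: [179.9, 0.1, 1.5]
ft_force: [1.3, -0.0, -0.2]
grip_width: 85.2
```

```bash
python3 - <<'E'
from pl import *
plan([(649,94,135,-10,1)],step=36)
E
```

```text
pose [461.4  10.5 141.6] [1.7994e+02 1.0000e-01 1.5300e+00] t 21.9 w 85.2 F [ 1.3 -0.  -0.2]
0,0,0.034,31.6,-13.1,1.1,1,  0,0,0.033,31.2,-14.1,1.1,1,  0,0,0.034,30.7,-15.2,1.1,1,  0,0,0.033,30.1,-16.2,1.1,1,  0,0,0.034,29.6,-17.1,1.1,1,  0,0,0.033,29,-18.2,1.1,1
```

Call:
play_rows(targets=[0,0,0.034,32,-13,0,1,0,0,0.034,31,-14,0,1,0,0,0.034,31,-15,0,1,0,0,0.034,30,-16,0,1,0,0,0.034,30,-17,0,1,0,0,0.034,16,-10,0,1,0,0,0,8,-4,0,1,0,0,0,0,0,0,1])

```text
time_s: 22.7
eef_pos: [651.7, 92.8, 146.3]
orientation: [-179.8, -0.3, -10.6]
ft_force: [-0.4, -0.6, -0.1]
grip_width: 85.3
```

```bash
python3 - <<'E'
from pl import *
m=ctrl.camera_model('wrist');im=ctrl.camera('wrist');corr(649.5,95,70,-10,1,2)
p=proj('',[(651.5,96,80)],m)[0];print(p,proj('',[(651.5+13,96,80)],m)[0]-p)
x,y=p.astype(int);cv2.imwrite('pics/w13.png',cv2.resize(im[y-80:y+80,x-80:x+80],None,fx=3,fy=3));print(x-80,y-80)
E
```

```text
pose [650.8  92.5 146.2] [-179.8   -0.2  -10.6] w 85.3 t 22.75
total [-0.003 -0.004 -0.011] [-2.  -2.  76.2]  per row [-0.001 -0.002 -0.006] [-1.  -1.  38.1]
[273.08539906 214.2793309 ] [19.97937044 -3.60956005]
193 134
```

View pics/w13.png

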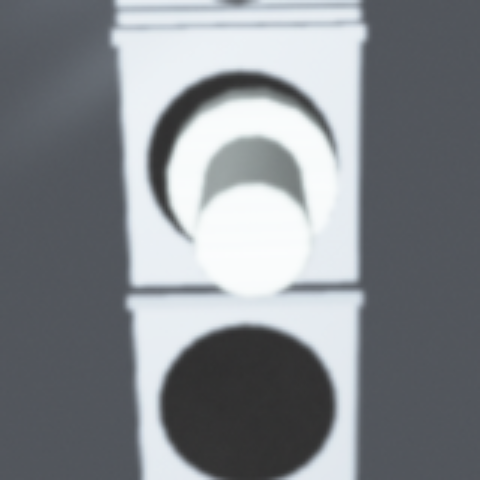

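The shaft top centre at (277,214) puts the shaft at about (654.2,95.5). That was the 16th picture, so the remaining checks will be numeric.

Call:
play_rows(targets=[0,0,-0.006,1,-1,25,1,0,0,-0.006,1,-2,30,1,0,0,0,0,0,20,1,0,0,0,0,0,3,1])

```text
time_s: 23.15
eef_pos: [651.7, 93.4, 68.1]
orientation: [-179.8, -0.3, -10.1]
ft_force: [-0.4, 0.1, 0.5]
grip_width: 85.2
```

```bash
cat >> pl.py <<'E'
def disc(P,r,lo=215):
    "bright disc (shaft top) centre near world point P, sought in a window"
    m=ctrl.camera_model('wrist');im=ctrl.camera('wrist');g=cv2.GaussianBlur(cv2.cvtColor(im,cv2.COLOR_BGR2GRAY),(3,3),0)
    p=proj('',[P],m)[0];R=np.linalg.norm(proj('',[np.array(P)+[r,0,0]],m)[0]-p);w=int(2*R)
    x0,y0=max(0,int(p[0])-w),max(0,int(p[1])-w);sub=g[y0:y0+2*w,x0:x0+2*w]
    c=cv2.HoughCircles(sub,cv2.HOUGH_GRADIENT,1.5,200,param1=80,param2=15,minRadius=int(R*.85),maxRadius=int(R*1.15))
    print('pred',p.round(1),R.round(1),'found',None if c is None else (c[0,0]+[x0,y0,0]).round(1), None if c is None else back('',[c[0,0,:2]+[x0,y0]],[P[2]],m).round(1))
E
python3 - <<'E'
from pl import *
disc((654.2,95.5,80),13)
corr(652.5,95.5,20,-10,1,2)
E
```

```text
pred [278.3 271.3] 29.5 found [276.8 269.8  27.1] [[653.7  96.4  80. ]]
pose [652.2  93.3  68.8] [-179.8   -0.3  -10.1] w 85.5 t 23.2
total [-0.003 -0.006 -0.001] [-0.4 -2.1 48.8]  per row [-0.001 -0.003 -0.   ] [-0.2 -1.  24.4]
```

Agrees to within 1 mm. Descending.

Call:
play_rows(targets=[-0.002,-0.003,0,0,-2,20,1,0,-0.003,0,0,-1,18,1,0,0,0,0,0,8,1,0,0,0,0,0,2,1])

```text
time_s: 23.6
eef_pos: [654.5, 96.1, 20.6]
orientation: [-179.9, -0.2, -10.1]
ft_force: [-0.3, 0.1, -0.3]
grip_width: 85.4
```

```bash
python3 - <<'E'
from pl import *
corr(652.3,95.7,20,-10,1,1)
E
```

```text
pose [654.5  96.1  20.6] [-179.9   -0.2  -10.1] w 85.4 t 23.6
total [-0.002 -0.004 -0.001] [-2.1  0.8  0.6]  per row [-0.002 -0.004 -0.001] [-2.1  0.8  0.6]
```

Call:
play_rows(targets=[0,-0.004,0,-2,1,0,1,0,0,0,0,0,0,0,0,0,0,0,0,0,-1,0,0,0,0,0,0,-1,0,0,0,0,0,0,-1,0,0,0,0,0,0,-1,0,0,0,0,0,0,-1,0,0,0,0,0,0,-1])

```text
time_s: 24.4
eef_pos: [653.3, 95.2, 22.3]
orientation: [-179.8, -0.2, -10.1]
ft_force: [-0.3, -1.1, -0.0]
grip_width: 24.8
```

Call:
play_rows(targets=[0,0,0,0,0,-12,-1,0,0,0,0,0,-30,-1,0,0,0,0,0,-40,-1,0,0,0,0,0,-25,-1,0,0,0,0,0,0,-1])

```text
time_s: 24.9
eef_pos: [650.4, 94.8, 131.2]
orientation: [-180.0, 0.3, -10.1]
ft_force: [0.6, -0.3, -3.6]
grip_width: 24.5
```

```bash
python3 - <<'E'
from pl import *
p=ctrl.observe()['eef_pos']
disc((p[0]+1.7,p[1],p[2]+80-22.3),13)
plan([(465,-61.8,130,1.8,-1)],step=32)
E
```

```text
pred [276.1 342.2] 39.9 found [277.2 346.2  42.5] [[652.1  93.2 188.9]]
pose [649.2  94.9 129.3] [179.98   0.47 -10.13] t 24.95 w 24.6 F [ 0.2 -0.2 -3.1]
0,0,-0.026,-19.2,23.3,-0.1,-1,  0,0,-0.026,-19.8,22.9,-0.1,-1,  0,0,-0.026,-20.4,22.3,-0.1,-1,  0,0,-0.026,-21,21.7,-0.1,-1,  0,0,-0.026,-21.6,21.2,-0.1,-1,  0,0,-0.026,-22,20.7,-0,-1,  0,0,-0.026,-22.7,20,-0.1,-1,  0,0,-0.026,-23.1,19.5,-0.1,-1
```

Call:
play_rows(targets=[0,0,-0.026,-19,23,0,-1,0,0,-0.026,-20,23,0,-1,0,0,-0.026,-20,22,0,-1,0,0,-0.026,-21,22,0,-1,0,0,-0.026,-22,21,0,-1,0,0,-0.026,-22,21,0,-1,0,0,-0.026,-22,19,0,-1,0,0,-0.026,-14,11,0,-1,0,0,0,-6,5,0,-1])

```text
time_s: 25.85
eef_pos: [450.9, -58.9, 116.6]
orientation: [-179.8, 2.2, 2.6]
ft_force: [-0.8, 0.6, -2.2]
grip_width: 24.4
```

```bash
python3 - <<'E'
from pl import *
corr(465,-61.5,50,1.8,-1,3)
E
```

```text
pose [450.9 -58.9 116.6] [-179.8    2.2    2.6] w 24.4 t 25.85
total [-0.004  0.038  0.014] [16.4  3.5 66. ]  per row [-0.001  0.013  0.005] [ 5.5  1.2 22. ]
```

Call:
play_rows(targets=[0,0.013,0.005,6,1,10,-1,0,0.013,0.005,6,1,16,-1,0,0.008,0.004,3,1,18,-1,0,0,0,0,0,5,-1,0,0,0,0,0,0,-1])

```text
time_s: 26.35
eef_pos: [463.7, -60.2, 62.5]
orientation: [-179.7, 0.5, 1.6]
ft_force: [-0.4, -0.3, -2.9]
grip_width: 24.3
```

```bash
python3 - <<'E'
from pl import *
corr(465,-61.5,26,1.8,-1,3)
E
```

```text
pose [463.7 -60.2  62.5] [-179.7    0.5    1.6] w 24.3 t 26.35
total [-0.005  0.008 -0.003] [ 1.5  1.5 36.5]  per row [-0.002  0.003 -0.001] [ 0.5  0.5 12.2]
```

Call:
play_rows(targets=[-0.003,0.004,0,0,1,14,-1,-0.002,0,0,0,1,12,-1,0,0,0,0,0,6,-1,0,0,0,0,0,1,-1])

```text
time_s: 26.75
eef_pos: [466.0, -60.9, 29.6]
orientation: [180.0, 0.1, 1.7]
ft_force: [-0.2, -0.2, -3.3]
grip_width: 24.7
```

```bash
python3 - <<'E'
from pl import *
corr(465,-61.5,22.5,1.8,-1,1)
p=ctrl.observe()['eef_pos']
disc((p[0]+1.7,p[1],p[2]+80-22.3),13)
print(ctrl.observe()['ft_force'])
E
```

```text
pose [466.  -60.9  29.6] [1.8e+02 1.0e-01 1.7e+00] w 24.7 t 26.75
total [ 0.     0.001 -0.001] [-1.   0.5  7.1]  per row [ 0.     0.001 -0.001] [-1.   0.5  7.1]
pred [277.8 342.1] 39.8 found [273.8 335.8  34.2] [[466.3 -58.5  87.3]]
[ 0.31883175 -0.59018252 -2.95268244]
```

Shaft is in place above its seat. I'll lower it in small steps.

Call:
play_rows(targets=[0,0,0,-1,0,4,-1,0,0,0,0,0,2,-1,0,0,0,0,0,1,-1])

```text
time_s: 27.1
eef_pos: [466.4, -61.0, 23.7]
orientation: [180.0, -0.2, 1.8]
ft_force: [0.3, -0.0, -3.4]
grip_width: 24.5
```

Call:
play_rows(targets=[0,-0.003,0,-1,0,1,-1,0,0,0,0,0,1,-1])

```text
time_s: 27.3
eef_pos: [465.4, -61.1, 22.2]
orientation: [180.0, 0.0, 1.8]
ft_force: [-2.3, 0.6, 9.9]
grip_width: 24.5
```

Contact. Release and rise.

Call:
play_rows(targets=[0,0,0,0,0,0,0,0,0,0,0,0,0,0,0,0,0,0,0,0,1,0,0,0,0,0,-1,1,0,0,0,0,0,-15,1,0,0,0,0,0,-35,1,0,0,0,0,0,-45,1,0,0,0,0,0,-40,1,0,0,0,0,0,-20,1])

```text
time_s: 28.2
eef_pos: [464.5, -61.4, 182.2]
orientation: [180.0, 0.3, 1.7]
ft_force: [0.4, 1.1, -0.6]
grip_width: 85.5
```

```bash
python3 - <<'E'
from pl import *
corr(465,-61,180,1.8,1,1)
disc((466.7,-61.2,80),13)
# side-camera: predicted top centres vs Hough/dark blob
for n in ('wrist','scene','side'):
    m=ctrl.camera_model(n);im=ctrl.camera(n);g=cv2.cvtColor(im,cv2.COLOR_BGR2GRAY);cv2.imwrite(f'pics/end_{n}.png',im)
    k,l,s,c=cv2.connectedComponentsWithStats((g<120).astype(np.uint8),connectivity=4)
    for nm,P in (('bush',(459.9,154.6,64)),('block',(462.2,82.7,60)),('ringbore',(464.4,10.7,56)),('shaft',(466.7,-61.2,80))):
        q=proj(n,[P],m)[0];x,y=q.astype(int)
        if not(0<=x<560 and 0<=y<420): continue
        if nm in('bush','block'):
            i=l[y,x];print(n,nm,q.round(1),s[i,4],back(n,[c[i]],[P[2]],m).round(1)[0,:2])
        else:
            r=23 if nm[0]=='r' else 13; S=5;R=np.linalg.norm(proj(n,[np.array(P)+[r,0,0]],m)[0]-q);w=int(1.6*R)+3
            sub=g[max(0,y-w):y+w,max(0,x-w):x+w];b=(sub>170).astype(np.uint8);k2,l2,s2,c2=cv2.connectedComponentsWithStats(b);j=1+s2[1:,4].argmax();print(n,nm,q.round(1),'bright comp',s2[j],'window',max(0,x-w),max(0,y-w))
E
```

```text
pose [464.5 -61.4 182.2] [180.    0.3   1.7] w 85.5 t 28.2
total [ 0.     0.005 -0.002] [ 0.5 -0.4  2.2]  per row [ 0.     0.005 -0.002] [ 0.5 -0.4  2.2]
pred [279.2 201.8] 17.7 found [279.2 201.2  17.4] [[466.7 -60.8  80. ]]
wrist ringbore [275.9  98.2] bright comp [  13    0   82  104 6595] window 223 46
wrist shaft [276.3 200.5] bright comp [   0    0   62   49 2800] window 245 169
scene bush [401.9 239.1] 108 [459.2 157.1]
scene block [359.  211.8] 56 [461.7  84.2]
scene ringbore [319.2 186.5] bright comp [  0   4  50  46 903] window 294 161
scene shaft [282.4 151.9] bright comp [  0  10  26  18 218] window 267 136
side bush [198.7 173.1] 39 [458.6 155.4]
side block [211.6 194.4] 33 [461.   82.6]
side ringbore [226.1 218.4] bright comp [  9  12  27  21 200] window 203 195
side shaft [242.  232.2] bright comp [  8  11  15  12 140] window 226 217
```

All four check out numerically. Handing in.

```bash
python3 -c "
from rig import ctrl
print(ctrl.hand_in())"
```

```text
the job is handed in; nothing more can be done
None
```

All four parts stand on the other rack in reverse order. Counting from the out-rack's knob, the bays now hold bush, block, ring and shaft. I handed the job in at about 28 s of the 96 s allowed. It gave no verdict.

**Last checks:**

| Part | Check | Result |
|---|---|---|
| Bush | wrist and side cameras | within about 1.5 mm of the seat middle |
| Bush | scene camera | about 2.6 mm off |
| Block | all cameras | within about 2 mm of the seat middle |
| Ring | side camera, rough check only | about 1 pixel from its predicted place |
| Shaft | wrist camera | 0.4 mm from its seat middle |
| Shaft | side camera | about 2 pixels off in height |

The gripper was open and well clear of everything at the end. I had used all 16 picture views, so these final checks are numeric. I did not see the ring and the shaft after setting them down.

**Disagreements and failures:**
- **Tool height:** the fingertips sat about 35 mm higher than the pose readout implied.
- **Missed grasp:** because of that, the first try at the block closed just above it without moving it. I also sent the lift in the same step, before checking the grip. I found the offset with the fixed cameras and corrected it for the other grasps.
- **Bush grip:** the bush, moved before the correction, was held only by its chamfered top edge, but it was set down upright.
- **Shaft in hand:** these circle readings did not fit the top well and scattered by 1–2 mm, so I did not use them.

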